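# Strip the tape spindle stand

## Task

Strip the tape stand: pull the spring clip sideways out of each of the three spindles, slide every roll of tape up and off, and put it all away in the grey tray: the clips right down inside the smaller compartment, the rolls lying flat in the larger one (stacking them is fine). Leave the tray standing on the table and do not disturb the eraser, the pen and the cutters; mind the monitor behind the work.

Things in the scene. Friction and masses are not known exactly. Their poses are not given: they have to be found in the camera images.
- stand: Fixed stand: dark steel plate 80 x 230 x 12 mm, origin at the centre of its underside. Three upright spindles in a row at y = -80, 0, +80 mm: each a grey shoulder of diameter 47 mm up to z = 30 mm that carries one or two rolls, a hub of diameter 32 mm to z = 54, an aluminium rod of diameter 18 mm to z = 72, cross-drilled along the stand's x (hole 7.5 x 7.5 mm, z = 57 to 64.5 mm) for the clip.
- spindle0 (a point): Top centre of the spindle at y = -80 mm of the stand.
- spindle1 (a point): Top centre of the spindle at y = 0 mm of the stand.
- spindle2 (a point): Top centre of the spindle at y = 80 mm of the stand.
- clip0: Steel hitch clip, 6 mm thick, 32 g, at first through spindle0, level (droop to 0.1 rad), loop 46 mm out on the stand's -x side. Origin: loop centre, mid-thickness. Loop 28 mm along x, 24 mm across y, flat sides 18 mm long: grip across y. Straight leg 6 x 6 mm to x = 64 mm; at y = +12 mm a sprung leg snaps round the rod. Pull along its -x: gives at a few N, clear after 30 mm. z normal to its plane.
- clip0_tip (a point): Tip of the straight leg of clip0, 64 mm along its x axis from the origin.
- clip1: Steel hitch clip, 6 mm thick, 32 g, at first through spindle1, level (droop to 0.1 rad), loop 46 mm out on the stand's -x side. Origin: loop centre, mid-thickness. Loop 28 mm along x, 24 mm across y, flat sides 18 mm long: grip across y. Straight leg 6 x 6 mm to x = 64 mm; at y = +12 mm a sprung leg snaps round the rod. Pull along its -x: gives at a few N, clear after 30 mm. z normal to its plane.
- clip1_tip (a point): Tip of the straight leg of clip1, 64 mm along its x axis from the origin.
- clip2: Steel hitch clip, 6 mm thick, 32 g, at first through spindle2, level (droop to 0.1 rad), loop 46 mm out on the stand's -x side. Origin: loop centre, mid-thickness. Loop 28 mm along x, 24 mm across y, flat sides 18 mm long: grip across y. Straight leg 6 x 6 mm to x = 64 mm; at y = +12 mm a sprung leg snaps round the rod. Pull along its -x: gives at a few N, clear after 30 mm. z normal to its plane.
- clip2_tip (a point): Tip of the straight leg of clip2, 64 mm along its x axis from the origin.
- roll0: Roll of amber tape, outer diameter 54 mm, bore about 38 mm, 12 mm high, 30 g, at the start on spindle0, the lowest on its shoulder. Origin at the centre of its underside, z is its axis.
- roll1: Roll of amber tape, outer diameter 54 mm, bore about 38 mm, 12 mm high, 30 g, at the start on spindle1, the lowest on its shoulder. Origin at the centre of its underside, z is its axis.
- roll2: Roll of amber tape, outer diameter 54 mm, bore about 38 mm, 12 mm high, 30 g, at the start on spindle2, the lowest on its shoulder. Origin at the centre of its underside, z is its axis.
- roll3: Roll of amber tape, outer diameter 54 mm, bore about 38 mm, 12 mm high, 30 g, at the start on spindle0, second, lying on the one below (may be absent). Origin at the centre of its underside, z is its axis.
- roll4: Roll of amber tape, outer diameter 54 mm, bore about 38 mm, 12 mm high, 30 g, at the start on spindle1, second, lying on the one below (may be absent). Origin at the centre of its underside, z is its axis.
- roll5: Roll of amber tape, outer diameter 54 mm, bore about 38 mm, 12 mm high, 30 g, at the start on spindle2, second, lying on the one below (may be absent). Origin at the centre of its underside, z is its axis.
- tray: Loose grey parts tray, outside 140 (x) x 236 (y) x 28 mm high, walls and floor 4 mm, about 0.6 kg, standing on the table. Origin at the centre of the underside, z up. A low divider (25 mm high) along x at y = +12 mm parts it into a larger compartment on the -y side and a smaller one on the +y side.
- tray_rolls (a point): Centre of the floor of the tray's larger compartment (132 x 124 mm inside, x by y), axes as the tray's.
- tray_clips (a point): Centre of the floor of the tray's smaller compartment (132 x 100 mm inside, x by y), axes as the tray's.
- eraser: Bystander: eraser 21 x 44 x 12 mm near the front edge. Origin at the centre of its underside.
- pencil_pen: Bystander: slim pen 8 x 140 mm near the front edge. Origin at the centre of its underside.
- flush_cutters: Bystander: small flush cutters 34 x 137 x 14 mm behind the stand. Origin at the centre of the underside.

How it is judged:
By the outcome, as a careful person would: the job done as asked, in the order asked, and still so for the second after the job is handed in, with the robot touching nothing.
Of roll3, roll4, roll5 only 1 to 2 are there at a start; the rules pass over those that are not, and their reading is None.
At some moment in a run one of tray may be knocked a few centimetres aside while the robot is not near it.
Once in a run the grip may slacken for a moment while it holds something.
It also fails if it takes over 210 s, if anything falls off the work surface, if the arm or the gripper's body presses on something with over 40 N, if the wrist force passes 120 N, or if a joint passes its speed limit or range.

## Robot

A 6-joint arm with a two-finger parallel gripper is mounted at the origin on a cart in front of the work surface, level with it; the furniture and walls round the work are solid. World frame = base frame: x ahead of the robot, y to its left, z up, the work surface at z = 0. Lengths are in m, angles in degrees, forces in N, time in s.
With the tool pointing down it reaches from about 0.4 to 0.825 m from the base axis. Payload 7 kg.
Tool frame: the origin (TCP) lies at the very end of the fingers, on their centre line; the grasp point (between the pads) lies 19 mm behind it; z points along the fingers, y is the line along which they close (so a half turn about z gives the same grasp; the last joint's range is limited). The gripper opens to 88 mm and grips with 3 to 60 N. Pads are 19 mm wide; open, the fingers measure 130 mm over their backs; the gripper's body (78 mm by 193 mm) begins 47 mm behind the grasp point.
Start: joints at [85.72, 20.546, 0.682, 0, -70.136, -16.507], TCP at [0.24, 0.631, 0.227] pointing down, gripper open.
Joint ranges: [-176.03, 176.03], [-82.01, 121.73], [-58.28, 71.71], [-173.87, 95.51], [-174.79, -0.11], [-173.66, 173.66]. Speed limits (degrees/s): [136.94, 136.94, 172.46, 180, 180, 180].

## Interface

Orientations are given as [roll, pitch, yaw] about the fixed x, y, z axes, in that order (R = Rz(yaw) Ry(pitch) Rx(roll)).
In Python, from plant import get_state, capture, close_job, regions_of gives the robot as it stands.
- The arm moves only by the tool jog_arm, never from a script. Its argument "moves" is a list of rows, each a list of 3 entries, a list of its own where there are three numbers: the shift along the tool's x, y, z in cm, then the turn about the tool's z in degrees, then the finger opening in cm, from 0 to 8.76. A call has 1 to 12 rows; each row shifts and turns the commanded pose from where the row before left it, along the tool's axes as they then stand; what a row does not reach is not made up. A row lasts 1/8 s, in which the tool goes at most 62.5 mm and 10.7 degrees, less where a joint would pass 70% of its speed; a pose out of reach is approached as far as the arm can. A call is refused whole if a number of a shift passes 6.25 or a number of a turn 10.7, either way. A call with a gripper value outside its range is refused whole. The fingers move at their own pace and stop on an object; "newtons" is the grip in N (left out, the last holds). Time passes only in rows, so rows that do not move let the fingers close. It gives the time, the measured TCP pose, the force, the opening and the grip force at its end, in the units of the state.
- get_state(): the state, without advancing time (a new reading comes with each control period).
- capture(name): name is "side" or "top" or "wrist"; returns a dict with "pixels" (480x640x3 uint8, blue, green, red), "mtx" (3x3 intrinsics, pixels), "k1" (the pictures are not rectified: a ray, as slopes to the right and down, at radius r is drawn at 1 + k1 r^2 times it, then the intrinsics apply), "world_from_camera" (4x4, takes a point from camera to world coordinates); the wrist camera has in their place "hand_eye" (4x4, takes a point from camera to tool coordinates, whose origin is the TCP and whose axes are the flange's). Camera axes: x right, y down, z forward; pixel columns grow to the right and rows downward; lengths in m; the calibration is good to about 2 mm. A picture is of the moment at which its call begins: read the wrist's pose just before it. There is no depth.
- close_job(): hands the job in; it is judged then, once.
Trained networks look in a picture, given as the dict that the camera call returned (one of the last four; its "shot" number tells which), for a name from the list of things; names that differ only in an ending like _2 or _b are one class to them, and where a whole thing is asked for, a point or a joint stands for the part that bears it (a point fixed in the world has none). Each returns a list of dicts, best first, with "confidence" (0 to 1); they miss things now and then, are a little off and sometimes report something else, mostly with a low value. They report only what shows in the picture. A call takes as long as a camera call.
- regions_of(picture, thing): "pixels" (480x640 bool, what is visible of it) and "pixel" ([column, row] in pixels, amid what is visible of it).
The state is a dict: "time_s": time; "joints": joint angles; "qd": joint speeds; "joint_torque": joint torques, N m; "tcp_pos": TCP position; "eef_rot": TCP orientation; "contact_force": force on the tool from outside, world axes, zero at the start; "moment": the same for the moment, N m; "gripper_width": finger opening in m; "gripper_force": force on a finger pad.
Only numpy, scipy, OpenCV 4.12 (cv2) and the standard library are available. Lean on these libraries where they do the work, as an engineer would, in place of code of your own. Each camera call takes 0.05 s, during which the arm holds its last target. There are 200 camera calls.

## Working session

There is one attempt and no reset: what is moved stays moved. The work goes in short steps, Python scripts to look and compute and a tool call to move; the robot and the scene stay as the last step left them, time stands still between calls to the robot, and variables do not carry over. Pictures are saved under pics/ and viewed, at most 14 in all, crops included, and the job is handed in when it is done.

Besides the shell and the picture viewer there is one more tool, called after "Call:" as name([rows], argument=value, ...), one row to a line, values as JSON. jog_arm: Moves the arm, as the interface text tells. Its arguments: {"type":"object","properties":{"moves":{"type":"array"},"newtons":{"type":"number"}},"required":["moves"]}

```bash
ls; mkdir -p pics; python3 - <<'E'
from plant import *
import cv2,numpy as np
s=get_state();print({k:np.round(v,3).tolist() for k,v in s.items()})
for n in("top","side"):
    c=capture(n);cv2.imwrite(f"pics/{n}0.png",c["pixels"]);print(n,c["mtx"].tolist(),c["k1"],np.round(c["world_from_camera"],3).tolist())
E
```

```text
pics
{'time_s': 0.0, 'joints': [85.721, 20.59, 0.634, -0.019, -70.134, -16.506], 'qd': [0.021, -0.044, -0.051, -0.062, -0.12, 0.074], 'joint_torque': [-0.001, -58.272, 29.304, 6.997, 0.007, -0.0], 'tcp_pos': [0.239, 0.631, 0.226], 'eef_rot': [179.909, -0.008, -20.791], 'contact_force': [-0.303, -0.009, -1.5], 'moment': [-0.014, -0.059, 0.029], 'gripper_force': 0.0, 'gripper_width': 0.088}
top [[569.1669501140593, 0.0, 317.8762051037797], [0.0, 569.1669501140593, 254.42874574420335], [0.0, 0.0, 1.0]] 0.04831983516887225 [[0.03, -0.994, 0.108, 0.406], [-0.999, -0.031, -0.007, 0.01], [0.01, -0.108, -0.994, 1.3], [0.0, 0.0, 0.0, 1.0]]
side [[446.70651319993124, 0.0, 322.5357575374242], [0.0, 446.70651319993124, 236.99497754706934], [0.0, 0.0, 1.0]] -0.07152188954632237 [[-0.862, -0.328, 0.387, 0.155], [-0.507, 0.576, -0.641, 0.577], [-0.012, -0.749, -0.663, 0.662], [0.0, 0.0, 0.0, 1.0]]
```

View pics/top0.png

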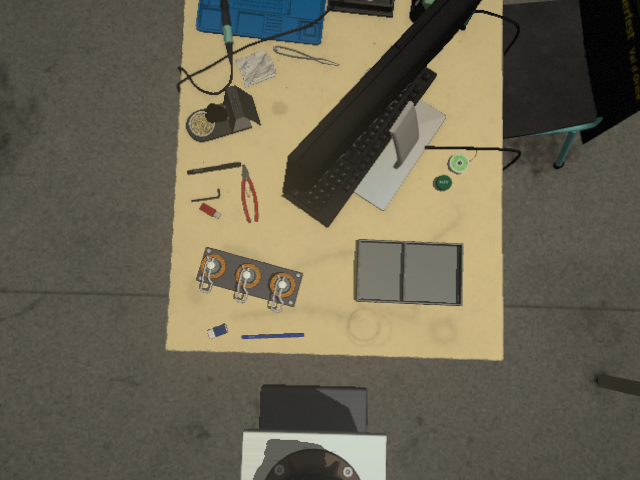

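View pics/side0.png

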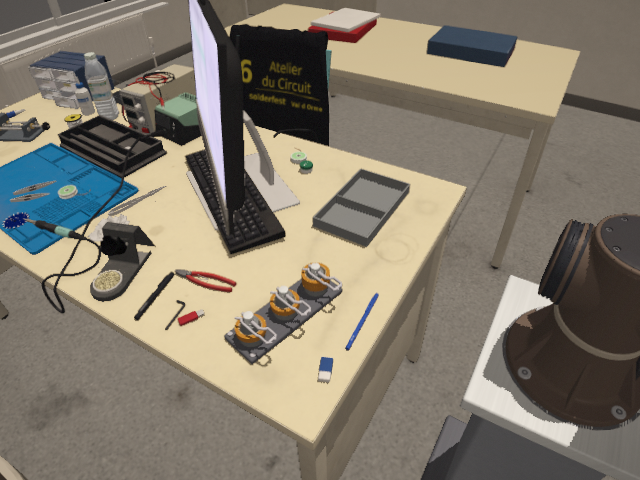

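The top view shows the stand with spindles at about (211,265), (247,275) and (283,285), with the clips toward the robot. The tray is at (410,272), with its smaller compartment on the left (+y side) or right still to be settled. The cutters are at (250,195), and the eraser and pen are at (218,331) and (273,336). The side view shows the same layout.

```bash
cat > h.py <<'E'
from plant import *
import cv2,numpy as np
def ray(c,px,T=None):
    K=c["mtx"];T=c["world_from_camera"] if T is None else T
    d=(np.array(px,float)-[K[0][2],K[1][2]])/[K[0][0],K[1][1]]
    u=d.copy()
    for _ in range(20):u=d/(1+c["k1"]*(u@u))
    return np.array(T)[:3,3],np.array(T)[:3,:3]@[u[0],u[1],1]
def onz(c,px,z,T=None):
    o,r=ray(c,px,T);return o+r*(z-o[2])/r[2]
def proj(c,P,T=None):
    T=c["world_from_camera"] if T is None else T
    q=np.linalg.inv(T)@np.append(P,1);u=q[:2]/q[2];u=u*(1+c["k1"]*(u@u))
    K=c["mtx"];return u*[K[0][0],K[1][1]]+[K[0][2],K[1][2]]
def wristT(c,s):
    from scipy.spatial.transform import Rotation as R
    T=np.eye(4);T[:3,:3]=R.from_euler("xyz",s["eef_rot"],degrees=True).as_matrix();T[:3,3]=s["tcp_pos"]
    return T@np.array(c["hand_eye"])
def rect(c,m,z,T=None):
    ct=max(cv2.findContours(m.astype(np.uint8),0,1)[0],key=cv2.contourArea)[:,0]
    P=np.array([onz(c,p,z,T)[:2] for p in ct],np.float32)
    return cv2.minAreaRect(P)
def up(c,box,k,name):
    x0,y0,x1,y1=box;cv2.imwrite(f"pics/{name}.png",cv2.resize(c["pixels"][y0:y1,x0:x1],None,fx=k,fy=k,interpolation=cv2.INTER_CUBIC))
E
python3 - <<'E'
from h import *
for n in("top","side"):
    c=capture(n)
    for t in["stand","tray","clip0","roll0","eraser","pencil_pen","flush_cutters"]:
        for r in regions_of(c,t)[:6]:
            z={"stand":.012,"tray":.028,"clip0":.06,"roll0":.042}.get(t,.01)
            if r["confidence"]<.2: continue
            q=rect(c,r["pixels"],z);print(n,t,round(r["confidence"],2),np.round(r["pixel"]),r["pixels"].sum(),"ctr",np.round(onz(c,r["pixel"],z)[:2],3),"rect",np.round(q[0],3),np.round(q[1],3),round(q[2],1))
    up(c,(180,230,310,350) if n=="top" else (215,245,400,390),4 if n=="side" else 5,n+"1")
E
```

```text
top stand 0.79 [254. 278.] 2324 ctr [0.488 0.144] rect [0.491 0.155] [0.228 0.081] 76.8
top stand 0.67 [218. 331.] 193 ctr [0.366 0.219] rect [0.367 0.221] [0.021 0.046] 23.5
top tray 0.63 [408. 274.] 6649 ctr [ 0.506 -0.202] rect [ 0.511 -0.203] [0.241 0.14 ] 89.3
top tray 0.55 [291. 291.] 130 ctr [0.459 0.06 ] rect [0.472 0.066] [0.028 0.051] 89.4
top clip0 0.68 [278. 295.] 178 ctr [0.449 0.085] rect [0.452 0.085] [0.025 0.08 ] 82.8
top clip0 0.65 [245. 282.] 143 ctr [0.474 0.158] rect [0.456 0.166] [0.05  0.022] 2.5
top clip0 0.62 [207. 281.] 164 ctr [0.475 0.24 ] rect [0.488 0.239] [0.025 0.08 ] 81.8
top roll0 0.66 [253. 272.] 158 ctr [0.499 0.144] rect [0.494 0.144] [0.05  0.029] 11.0
top roll0 0.62 [221. 266.] 198 ctr [0.511 0.215] rect [0.51  0.223] [0.054 0.034] 5.6
top roll0 0.59 [287. 281.] 255 ctr [0.481 0.068] rect [0.475 0.077] [0.056 0.05 ] 63.2
top eraser 0.49 [218. 330.] 188 ctr [0.369 0.22 ] rect [0.367 0.221] [0.022 0.045] 21.4
top pencil_pen 0.64 [273. 336.] 119 ctr [0.359 0.095] rect [0.36  0.094] [0.007 0.112] 1.7
top pencil_pen 0.59 [279. 290.] 94 ctr [0.462 0.0
[... 700 characters left out ...]
.] 281 ctr [0.501 0.255] rect [0.51  0.256] [0.021 0.055] 76.6
side roll0 0.62 [310. 281.] 246 ctr [0.475 0.096] rect [0.479 0.094] [0.023 0.053] 73.5
side roll0 0.59 [280. 309.] 206 ctr [0.485 0.181] rect [0.491 0.178] [0.024 0.056] 76.5
side roll0 0.49 [312. 286.] 85 ctr [0.464 0.104] rect [0.462 0.107] [0.041 0.017] 19.0
side eraser 0.77 [324. 367.] 291 ctr [0.368 0.227] rect [0.365 0.228] [0.021 0.046] 22.5
side pencil_pen 0.55 [360. 320.] 297 ctr [0.359 0.109] rect [0.358 0.106] [0.01  0.141] 3.8
side pencil_pen 0.26 [360. 209.] 4353 ctr [ 0.509 -0.184] rect [ 0.512 -0.209] [0.27  0.156] 88.8
side flush_cutters 0.96 [205. 277.] 638 ctr [0.681 0.168] rect [0.681 0.172] [0.136 0.04 ] 11.0
```

View pics/top1.png

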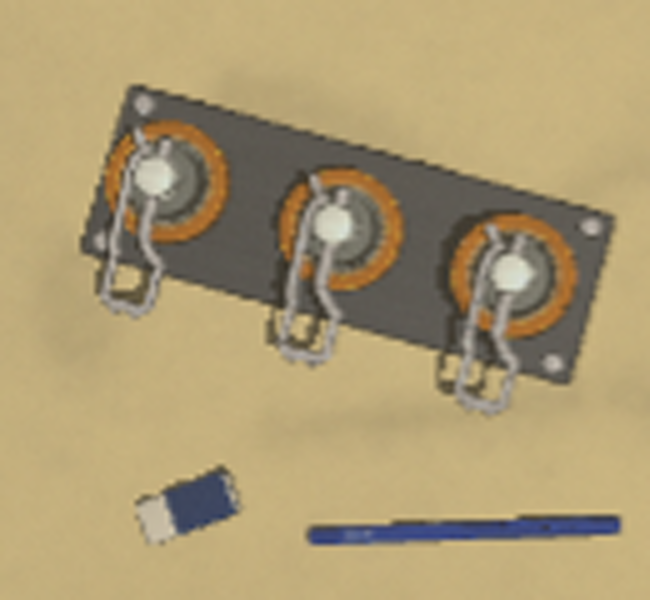

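View pics/side1.png

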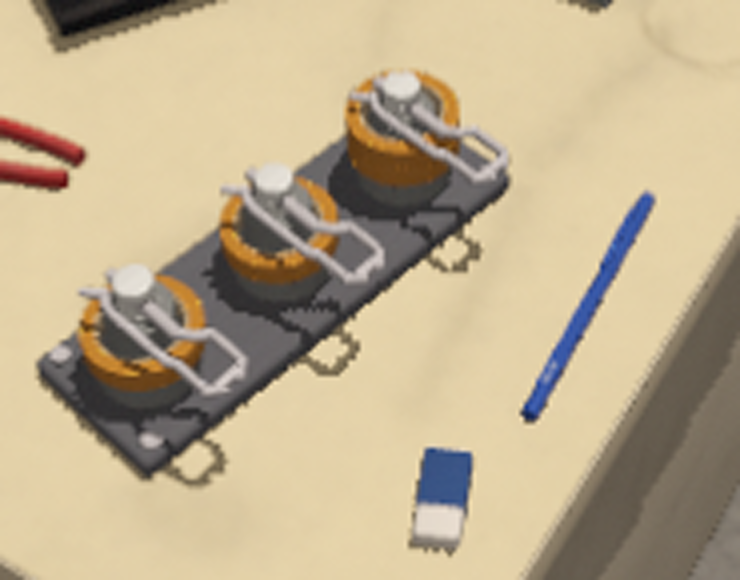

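The crops show one roll on each of the left and middle spindles (spindle2, spindle1) and two on the right one (spindle0). The rod tops are at top-image pixels (211,265), (246.6,274.8) and (282.6,284.4). The pen and eraser lie about 7 cm in front of the loops.

```bash
python3 - <<'E'
from h import *
c=capture("top")
w=[onz(c,p,.072)[:2] for p in[(211,265),(246.6,274.8),(282.6,284.4)]]
print(np.round(w,4),[np.linalg.norm(a-b) for a,b in zip(w,w[1:])]);d=w[0]-w[2];print("yaw",np.degrees(np.arctan2(-d[0],d[1])))
k=[onz(c,p,.012)[:2] for p in[(206.2,247.2),(302.8,273),(294,306.5),(196.5,280.3)]];print(np.round(k,4),np.mean(k,0))
d=k[0]-k[1];print(np.degrees(np.arctan2(-d[0],d[1])))
c2=capture("side")
for p in[(215+133/4,245+282/4),(215+273/4,245+181/4),(215+401/4,245+86/4)]:print(np.round(onz(c2,p,.072),4))
for p in[(180+128/5,230+300/5),(180+308/5,230+352/5),(180+485/5,230+400/5)]:print("loop end",np.round(onz(c,p,.061),4))
s=get_state();w=capture("wrist");print(np.round(w["hand_eye"],3).tolist(),w["mtx"].tolist())
E
```

```text
[[0.509  0.2314]
 [0.4901 0.154 ]
 [0.4718 0.0757]] [np.float64(0.07971799906732951), np.float64(0.08040416881997482)]
yaw -13.429483235284847
[[0.5542 0.2551]
 [0.5022 0.0341]
 [0.4261 0.0514]
 [0.4784 0.273 ]] [0.49021707 0.15341383]
-13.233852843940484
[0.5068 0.2382 0.072 ]
[0.4877 0.1621 0.072 ]
[0.4692 0.0838 0.072 ]
loop end [0.4552 0.2423 0.061 ]
loop end [0.4351 0.1636 0.061 ]
loop end [0.4167 0.0863 0.061 ]
[[0.001, -0.958, -0.288, 0.078], [1.0, 0.001, 0.0, -0.001], [-0.0, -0.288, 0.958, -0.157], [0.0, 0.0, 0.0, 1.0]] [[386.4313162266038, 0.0, 321.05480658567745], [0.0, 386.4313162266038, 240.3577806727019], [0.0, 0.0, 1.0]]
```

Call:
jog_arm([
  [[3.97, 4.03, 0], 0, 4.5],
  [[3.97, 4.03, 0], 0, 4.5],
  [[3.97, 4.03, 0], 0, 4.5],
  [[3.97, 4.03, 0], 0, 4.5],
  [[3.97, 4.03, 0], 0, 4.5],
  [[3.97, 4.03, 0], 0, 4.5],
  [[3.97, 4.03, 0], 0, 4.5],
  [[3.97, 4.03, 0], 0, 4.5],
  [[3.97, 4.03, 0], 0, 4.5],
  [[0, 0, 0], -7.5, 4.5],
  [[0, 0, 0], 0, 4.5],
], newtons=25)

```text
time_s: 2.42
tcp_pos: [0.4451, 0.1645, 0.2268]
eef_rot: [-180.0, -0.0, -13.4]
contact_force: [0.0, 0.5, 0.4]
gripper_width: 0.045
gripper_force: 0.0
```

```bash
cat > wl.py <<'E'
from h import *
import sys
s=get_state();c=capture("wrist");T=wristT(c,s)
cv2.imwrite(f"pics/{sys.argv[1]}.png",c["pixels"])
for t,z in(("clip0",.061),("roll0",.042),("stand",.012)):
    for r in regions_of(c,t)[:4]:
        if r["confidence"]<.3:continue
        q=rect(c,r["pixels"],z,T);print(t,round(r["confidence"],2),np.round(r["pixel"]),np.round(onz(c,r["pixel"],z,T)[:2],4),"rect",np.round(q[0],4),np.round(q[1],3),round(q[2],1))
E
python3 wl.py w1
```

```text
clip0 0.8 [218. 193.] [0.4876 0.2444] rect [0.4907 0.2414] [0.025 0.081] 84.3
clip0 0.69 [408. 197.] [0.4475 0.0892] rect [0.4541 0.0878] [0.026 0.08 ] 84.4
clip0 0.69 [312. 155.] [0.4997 0.1597] rect [0.4958 0.1564] [0.197 0.069] 76.6
clip0 0.58 [429. 155.] [0.4779 0.0663] rect [0.4752 0.082 ] [0.054 0.05 ] 67.6
roll0 0.71 [240. 152.] [0.5153 0.2203] rect [0.5115 0.2262] [0.055 0.038] 10.3
roll0 0.66 [337. 152.] [0.4961 0.1388] rect [0.4928 0.1568] [0.054 0.052] 62.5
roll0 0.58 [432. 151.] [0.4778 0.059 ] rect [0.4727 0.078 ] [0.056 0.052] 65.8
roll0 0.51 [380. 150.] [0.4895 0.1025] rect [0.491  0.1007] [0.001 0.007] 46.9
stand 0.7 [312. 157.] [0.4947 0.1618] rect [0.4922 0.1573] [0.226 0.08 ] 76.6
stand 0.61 [218. 196.] [0.4795 0.2598] rect [0.486  0.2558] [0.029 0.093] 84.8
```

View pics/w1.png

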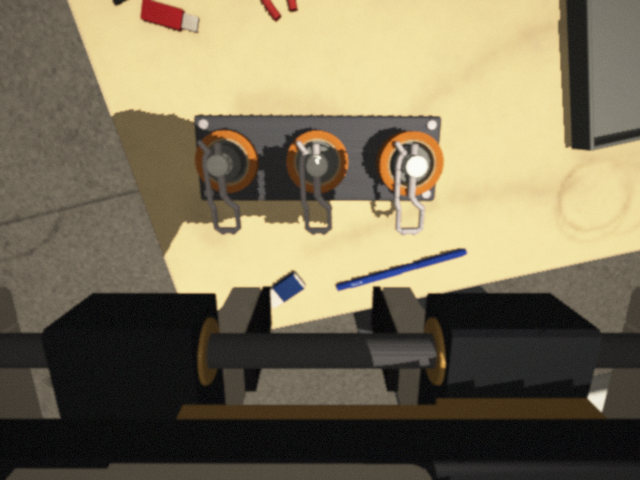

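The wrist view shows the stand level in the picture, with loops at about (227,218), (316,218) and (408,218) and rod tops at (219,162), (317,160) and (416,163). The fingers are centred near column 321.

```bash
python3 - <<'E'
from h import *
s=get_state();c=capture("wrist");T=wristT(c,s)
for n,p,z in(("rod2",(219,162),.072),("rod1",(317,160),.072),("rod0",(416,163),.072),("l2",(227,218),.058),("l1",(316,218),.058),("l0",(408.5,218),.058),("plateTL",(195,115),.012),("TR",(440,116),.012)):
    P=onz(c,p,z,T);q=np.linalg.inv(np.array(T)@np.linalg.inv(c["hand_eye"]))@np.append(P,1);print(n,np.round(P[:2],4),"tool",np.round(q[:3],4))
E
```

```text
rod2 [0.5118 0.234 ] tool [ 0.0495 -0.0818  0.1546]
rod1 [0.4954 0.1578] tool [ 0.0511 -0.0039  0.1546]
rod0 [0.475  0.0817] tool [0.0489 0.0748 0.1546]
l2 [0.4641 0.2456] tool [ 0.0005 -0.0821  0.1686]
l1 [0.4464 0.1705] tool [ 0.0005 -0.005   0.1686]
l0 [0.428  0.0925] tool [0.0006 0.0751 0.1686]
plateTL [0.5555 0.259 ] tool [ 0.0863 -0.1163  0.2146]
TR [0.5031 0.0405] tool [0.0857 0.1084 0.2146]
```

Call:
jog_arm([
  [[0, -0.45, 4], 0, 4.5],
  [[0, 0, 5], 0, 4.5],
  [[0, 0, 5], 0, 4.5],
  [[0, 0, 3], 0, 4.5],
  [[0, 0, 1.6], 0, 4.5],
  [[0, 0, 0], 0, 4.5],
  [[0, 0, 0], 0, 1.5],
  [[0, 0, 0], 0, 1.5],
  [[0, 0, 0], 0, 1.5],
  [[0, 0, 0], 0, 1.5],
], newtons=25)

```text
time_s: 3.92
tcp_pos: [0.4462, 0.1699, 0.0411]
eef_rot: [-179.9, -0.0, -13.3]
contact_force: [0.1, 1.1, 0.1]
gripper_width: 0.0235
gripper_force: 25.0
```

Call:
jog_arm([
  [[-0.4, 0, 0], 0, 1.5],
  [[-0.6, 0, 0], 0, 1.5],
  [[-0.6, 0, 0], 0, 1.5],
  [[-0.6, 0, 0], 0, 1.5],
  [[-0.6, 0, 0], 0, 1.5],
  [[-0.6, 0, 0], 0, 1.5],
  [[-0.6, 0, 0], 0, 1.5],
  [[0, 0, 0], 0, 1.5],
  [[0, 0, 0], 0, 1.5],
])

```text
time_s: 5.05
tcp_pos: [0.4071, 0.1788, 0.0406]
eef_rot: [-180.0, -0.0, -13.3]
contact_force: [-0.6, -1.0, 0.8]
gripper_width: 0.0233
gripper_force: 25.0
```

Call:
jog_arm([
  [[0, 0, -6], 0, 1.5],
  [[0, 0, -6], 0, 1.5],
  [[0, 0, -4], 0, 1.5],
  [[2.78, 4.36, 0], 0, 1.5],
  [[2.78, 4.36, 0], 0, 1.5],
  [[2.78, 4.36, 0], 0, 1.5],
  [[2.78, 4.36, 0], 0, 1.5],
  [[2.78, 4.36, 0], 0, 1.5],
  [[2.78, 4.36, 0], 0, 1.5],
  [[0, 0, 0], 10.6, 1.5],
  [[0, 0, 0], 10.6, 1.5],
  [[0, 0, 0], 10.6, 1.5],
])

```text
time_s: 6.55
tcp_pos: [0.5091, -0.1148, 0.2003]
eef_rot: [180.0, 0.0, -45.5]
contact_force: [1.0, -0.2, -0.4]
gripper_width: 0.0235
gripper_force: 25.0
```

Call:
jog_arm([
  [[0, 0, 0], 10.6, 1.5],
  [[0, 0, 0], 10.6, 1.5],
  [[0, 0, 0], 10.6, 1.5],
  [[0, 0, 0], 10.6, 1.5],
  [[0, 0, 0], 2.5, 1.5],
  [[0, 0, 0], 0, 1.5],
])

```text
time_s: 7.3
tcp_pos: [0.5092, -0.1144, 0.2004]
eef_rot: [180.0, -0.0, -90.0]
contact_force: [0.3, 0.1, -1.2]
gripper_width: 0.0233
gripper_force: 25.0
```

```bash
cat > tr.py <<'E'
from h import *
import sys
c=capture("top")
for r in regions_of(c,"tray")[:1]:
    q=rect(c,r["pixels"],.028);print("top",round(r["confidence"],2),np.round(q[0],4),np.round(q[1],3),round(q[2],1))
s=get_state();c=capture("wrist");T=wristT(c,s)
cv2.imwrite(f"pics/{sys.argv[1]}.png",c["pixels"])
for t,z in(("tray",.028),("clip0",s["tcp_pos"][2]+.019)):
    for r in regions_of(c,t)[:3]:
        q=rect(c,r["pixels"],z,T);print("wrist",t,round(r["confidence"],2),np.round(r["pixel"]),np.round(q[0],4),np.round(q[1],3),round(q[2],1))
print(np.round(s["tcp_pos"],4),s["gripper_width"])
E
python3 tr.py w2
```

```text
top 0.94 [ 0.5049 -0.257 ] [0.139 0.132] 88.0
wrist tray 0.92 [323. 111.] [ 0.5114 -0.1835] [0.196 0.14 ] 89.7
wrist tray 0.75 [333. 383.] [0.4955 0.0622] [0.049 0.034] 76.4
wrist clip0 0.75 [315. 243.] [ 0.5076 -0.1444] [0.013 0.068] 10.8
wrist clip0 0.41 [354. 394.] [ 0.4966 -0.0804] [0.014 0.007] 0.1
[ 0.5092 -0.1143  0.2005] 0.023840202659498478
```

View pics/w2.png

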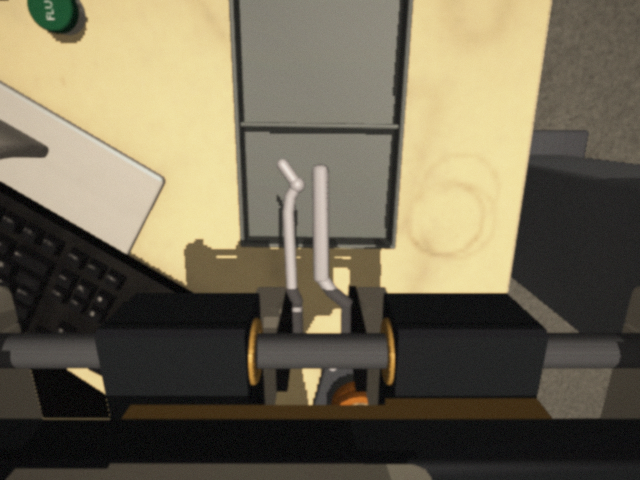

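The wrist view shows the clip held with its leg forward. The tray's near wall is at row 245 (columns 240 to 396) and its divider is at row 127.

```bash
python3 - <<'E'
from h import *
s=get_state();c=capture("wrist");T=wristT(c,s)
for n,p,z in(("near L",(242,246),.028),("near R",(396,246),.028),("div L",(241,126),.025),("div R",(398,127),.025)): print(n,np.round(onz(c,p,z,T)[:2],4))
E
```

```text
near L [ 0.5805 -0.0869]
near R [ 0.4425 -0.0872]
div L [ 0.576  -0.1901]
div R [ 0.4462 -0.1895]
```

Call:
jog_arm([
  [[0, -0.2, 6], 0, 1.5],
  [[0, 0, 6], 0, 1.5],
  [[0, 0, 4], 0, 1.5],
  [[0, 0, 2], 0, 1.5],
  [[0, 0, 1.2], 0, 1.5],
  [[0, 0, 0], 0, 1.5],
  [[0, 0, 0], 0, 4.5],
  [[0, 0, 0], 0, 4.5],
  [[0, 0, -4], 0, 4.5],
  [[0, 0, -5], 0, 4.5],
  [[0, 0, -6], 0, 4.5],
  [[0, 0, -6], 0, 4.5],
])

```text
time_s: 9.1
tcp_pos: [0.5109, -0.1143, 0.2215]
eef_rot: [-179.9, 0.0, -90.0]
contact_force: [1.5, 0.4, -0.4]
gripper_width: 0.045
gripper_force: 0.0
```

Call:
jog_arm([
  [[-5.16, 2.08, 0], 0, 4.5],
  [[-5.16, 2.08, 0], 0, 4.5],
  [[-5.16, 2.08, 0], 0, 4.5],
  [[-5.16, 2.08, 0], 0, 4.5],
  [[0, 0, 0], -10.6, 4.5],
  [[0, 0, 0], -10.6, 4.5],
  [[0, 0, 0], -10.6, 4.5],
  [[0, 0, 0], -10.6, 4.5],
  [[0, 0, 0], -10.6, 4.5],
  [[0, 0, 0], -10.6, 4.5],
  [[0, 0, 0], -10.6, 4.5],
  [[0, 0, 0], -2.5, 4.5],
])

```text
time_s: 10.6
tcp_pos: [0.4279, 0.0922, 0.2193]
eef_rot: [-179.9, -0.1, -13.1]
contact_force: [-0.8, 0.9, 0.1]
gripper_width: 0.0451
gripper_force: 0.0
```

```bash
python3 tr.py w3 | head -1; python3 wl.py w3b; python3 - <<'E'
from h import *
up(capture("top"),(340,220,480,320),5,"t3")
E
```

```text
top 0.6 [ 0.5109 -0.2043] [0.239 0.14 ] 89.4
clip0 0.79 [322. 198.] [0.4477 0.087 ] rect [0.4531 0.0856] [0.026 0.08 ] 81.3
clip0 0.65 [553.  50.] [ 0.5168 -0.1052] rect [ 0.5145 -0.1071] [0.022 0.071] 7.5
roll0 0.75 [242. 142.] [0.5057 0.1432] rect [0.4918 0.157 ] [0.054 0.055] 30.3
roll0 0.75 [153. 153.] [0.5144 0.219 ] rect [0.5114 0.2265] [0.054 0.045] 9.6
roll0 0.65 [348. 167.] [0.4652 0.06  ] rect [0.4727 0.0795] [0.056 0.053] 64.4
stand 0.6 [233. 156.] [0.4954 0.1609] rect [0.4917 0.1565] [0.229 0.08 ] 76.1
```

View pics/w3b.png

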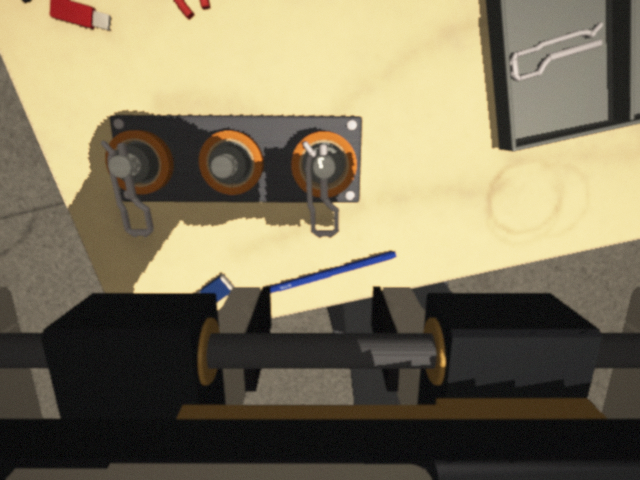

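View pics/t3.png

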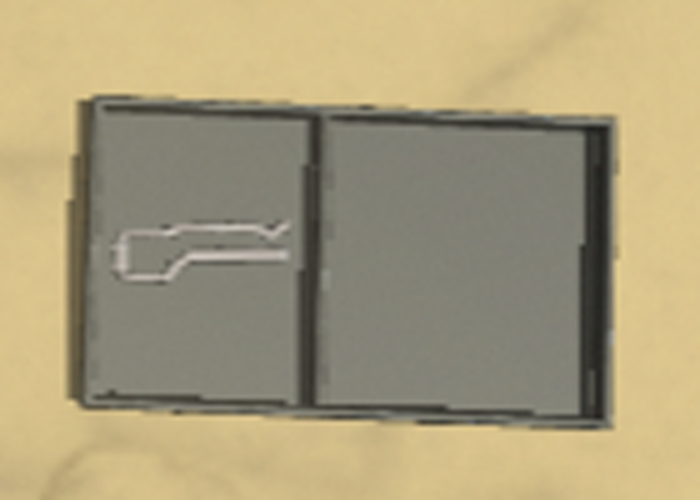

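Clip1 lies flat in the smaller compartment. Clip0's loop is at (323,218), centred between the fingers.

Call:
jog_arm([
  [[0, 0, 5], 0, 4.5],
  [[0, 0, 5], 0, 4.5],
  [[0, 0, 5], 0, 4.5],
  [[0, 0, 2.8], 0, 4.5],
  [[0, 0, 0], 0, 4.5],
  [[0, 0, 0], 0, 1.5],
  [[0, 0, 0], 0, 1.5],
  [[0, 0, 0], 0, 1.5],
  [[0, 0, 0], 0, 1.5],
])

```text
time_s: 12.22
tcp_pos: [0.4286, 0.0926, 0.0413]
eef_rot: [-179.9, -0.1, -13.3]
contact_force: [0.8, 0.4, -0.4]
gripper_width: 0.0234
gripper_force: 25.0
```

Call:
jog_arm([
  [[-0.4, 0, 0], 0, 1.5],
  [[-0.6, 0, 0], 0, 1.5],
  [[-0.6, 0, 0], 0, 1.5],
  [[-0.6, 0, 0], 0, 1.5],
  [[-0.6, 0, 0], 0, 1.5],
  [[-0.6, 0, 0], 0, 1.5],
  [[-0.3, 0, 0], 0, 1.5],
  [[0, 0, 0], 0, 1.5],
  [[0, 0, -3], 0, 1.5],
  [[0, 0, -6], 0, 1.5],
  [[0, 0, -6], 0, 1.5],
  [[0, 0, 0], 0, 1.5],
])

```text
time_s: 13.72
tcp_pos: [0.3945, 0.1023, 0.1952]
eef_rot: [-179.6, -0.4, -13.3]
contact_force: [-0.2, 0.5, -1.9]
gripper_width: 0.0235
gripper_force: 25.0
```

Call:
jog_arm([
  [[3.81, 3.55, 0], 0, 1.5],
  [[3.81, 3.55, 0], 0, 1.5],
  [[3.81, 3.55, 0], 0, 1.5],
  [[3.81, 3.55, 0], 0, 1.5],
  [[3.81, 3.55, 0], 0, 1.5],
  [[0, 0, 0], 10.6, 1.5],
  [[0, 0, 0], 10.6, 1.5],
  [[0, 0, 0], 10.6, 1.5],
  [[0, 0, 0], 10.6, 1.5],
  [[0, 0, 0], 10.6, 1.5],
  [[0, 0, 0], 10.6, 1.5],
  [[0, 0, 0], 10.6, 1.5],
])

```text
time_s: 15.22
tcp_pos: [0.5362, -0.116, 0.1896]
eef_rot: [179.9, 0.0, -87.9]
contact_force: [-0.4, -0.5, -0.3]
gripper_width: 0.024
gripper_force: 25.0
```

Call:
jog_arm([
  [[0, 0, 0], 2.5, 1.5],
  [[0, 0, 0], 0, 1.5],
])

```text
time_s: 15.48
tcp_pos: [0.5363, -0.1159, 0.1898]
eef_rot: [179.9, -0.0, -90.0]
contact_force: [0.1, 0.2, -0.6]
gripper_width: 0.0236
gripper_force: 25.0
```

```bash
python3 tr.py w4
```

```text
top 0.72 [ 0.5073 -0.2042] [0.14  0.242] 1.3
wrist tray 0.75 [361. 108.] [ 0.512  -0.1829] [0.195 0.14 ] 89.7
wrist clip0 0.86 [348. 190.] [ 0.5265 -0.1707] [0.032 0.009] 88.9
wrist clip0 0.71 [319. 245.] [ 0.5335 -0.1451] [0.012 0.065] 7.1
wrist clip0 0.59 [351. 394.] [ 0.522  -0.0857] [0.019 0.01 ] 75.8
[ 0.5364 -0.1159  0.19  ] 0.02368304929093884
```

Call:
jog_arm([
  [[0, 0, 6], 0, 1.5],
  [[0, 0, 6], 0, 1.5],
  [[0, 0, 3], 0, 1.5],
  [[0, 0, 1.5], 0, 1.5],
  [[0, 0, 1.0], 0, 1.5],
  [[0, 0, 0], 0, 1.5],
  [[0, 0, 0], 0, 3.1],
  [[0, 0, 0], 0, 3.1],
  [[0, 0, -4], 0, 3.1],
  [[0, 0, -5], 0, 4.5],
  [[0, 0, -6], 0, 4.5],
  [[0, 0, -6], 0, 4.5],
])

```text
time_s: 17.23
tcp_pos: [0.5362, -0.1159, 0.2283]
eef_rot: [-179.9, 0.0, -90.0]
contact_force: [1.2, 0.2, -1.2]
gripper_width: 0.0448
gripper_force: 0.0
```

Call:
jog_arm([
  [[-6.06, 1.19, 0], 0, 4.5],
  [[-6.06, 1.19, 0], 0, 4.5],
  [[-6.06, 1.19, 0], 0, 4.5],
  [[-6.06, 1.19, 0], 0, 4.5],
  [[-6.06, 1.19, 0], 0, 4.5],
  [[-6.06, 1.19, 0], 0, 4.5],
  [[0, 0, 0], -10.6, 4.5],
  [[0, 0, 0], -10.6, 4.5],
  [[0, 0, 0], -10.6, 4.5],
  [[0, 0, 0], -10.6, 4.5],
  [[0, 0, 0], -10.6, 4.5],
  [[0, 0, 0], -10.6, 4.5],
])

```text
time_s: 18.73
tcp_pos: [0.465, 0.2477, 0.2262]
eef_rot: [-179.9, -0.0, -26.0]
contact_force: [0.3, -0.3, -0.2]
gripper_width: 0.0452
gripper_force: 0.0
```

Call:
jog_arm([
  [[0, 0, 0], -10.6, 4.5],
  [[0, 0, 0], -2.5, 4.5],
  [[0, 0, 0], 0, 4.5],
])

```text
time_s: 19.1
tcp_pos: [0.465, 0.2477, 0.2261]
eef_rot: [-179.9, -0.0, -13.3]
contact_force: [0.1, -0.8, 0.9]
gripper_width: 0.045
gripper_force: 0.0
```

```bash
python3 wl.py w5; python3 tr.py w5b|head -1;python3 - <<'E'
from h import *
c=capture("top")
up(c,(340,220,480,320),5,"t5")
E
```

```text
clip0 0.85 [319. 192.] [0.4888 0.245 ] rect [0.4905 0.2422] [0.025 0.081] 82.9
roll0 0.85 [493. 152.] [0.4848 0.0908] rect [0.4711 0.0779] [0.06  0.055] 63.7
roll0 0.83 [395. 151.] [0.505  0.1733] rect [0.4924 0.1591] [0.054 0.053] 15.6
roll0 0.74 [477. 156.] [0.4854 0.1051] rect [0.4829 0.1018] [0.017 0.047] 64.3
roll0 0.6 [342. 160.] [0.5079 0.2196] rect [0.5115 0.2348] [0.054 0.05 ] 60.4
stand 0.63 [406. 155.] [0.4966 0.1594] rect [0.4922 0.1586] [0.227 0.08 ] 76.4
top 0.87 [ 0.5099 -0.2042] [0.241 0.142] 89.3
```

View pics/w5.png

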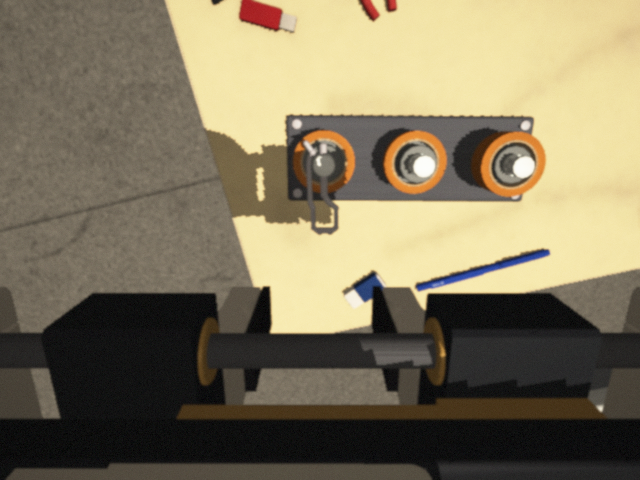

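Clip2's loop is at (323,218), centred between the fingers, and the other two rods are bare.

Call:
jog_arm([
  [[0, 0, 5], 0, 4.5],
  [[0, 0, 5], 0, 4.5],
  [[0, 0, 5], 0, 4.5],
  [[0, 0, 3.5], 0, 4.5],
  [[0, 0, 0], 0, 4.5],
  [[0, 0, 0], 0, 1.5],
  [[0, 0, 0], 0, 1.5],
  [[0, 0, 0], 0, 1.5],
  [[0, 0, 0], 0, 1.5],
])

```text
time_s: 20.72
tcp_pos: [0.4657, 0.2483, 0.0415]
eef_rot: [-179.9, -0.1, -13.3]
contact_force: [0.0, 0.8, 0.6]
gripper_width: 0.0236
gripper_force: 25.0
```

Call:
jog_arm([
  [[-0.4, 0, 0], 0, 1.5],
  [[-0.6, 0, 0], 0, 1.5],
  [[-0.6, 0, 0], 0, 1.5],
  [[-0.6, 0, 0], 0, 1.5],
  [[-0.6, 0, 0], 0, 1.5],
  [[-0.6, 0, 0], 0, 1.5],
  [[-0.3, 0, 0], 0, 1.5],
  [[0, 0, 0], 0, 1.5],
  [[0, 0, -3], 0, 1.5],
  [[0, 0, -6], 0, 1.5],
  [[0, 0, -6], 0, 1.5],
  [[0, 0, -1], 0, 1.5],
])

```text
time_s: 22.22
tcp_pos: [0.4309, 0.2578, 0.2052]
eef_rot: [-179.6, -0.2, -13.3]
contact_force: [0.3, 0.5, -0.9]
gripper_width: 0.0238
gripper_force: 25.0
```

Call:
jog_arm([
  [[2.0, 5.01, 0], 0, 1.5],
  [[2.0, 5.01, 0], 0, 1.5],
  [[2.0, 5.01, 0], 0, 1.5],
  [[2.0, 5.01, 0], 0, 1.5],
  [[2.0, 5.01, 0], 0, 1.5],
  [[2.0, 5.01, 0], 0, 1.5],
  [[2.0, 5.01, 0], 0, 1.5],
  [[0, 0, 0], 10.6, 1.5],
  [[0, 0, 0], 10.6, 1.5],
  [[0, 0, 0], 10.6, 1.5],
  [[0, 0, 0], 10.6, 1.5],
  [[0, 0, 0], 10.6, 1.5],
])

```text
time_s: 23.72
tcp_pos: [0.4842, -0.1174, 0.1996]
eef_rot: [179.9, 0.0, -66.7]
contact_force: [1.0, -0.5, 0.6]
gripper_width: 0.0238
gripper_force: 25.0
```

Call:
jog_arm([
  [[0, 0, 0], 10.6, 1.5],
  [[0, 0, 0], 10.6, 1.5],
  [[0, 0, 0], 2.5, 1.5],
  [[0, 0, 0], 0, 1.5],
])

```text
time_s: 24.22
tcp_pos: [0.4843, -0.1173, 0.1998]
eef_rot: [179.9, 0.0, -90.0]
contact_force: [0.9, 0.1, -0.3]
gripper_width: 0.0237
gripper_force: 25.0
```

```bash
python3 tr.py w6
```

```text
top 0.7 [ 0.4506 -0.2703] [0.063 0.149] 27.4
wrist tray 0.64 [285. 107.] [ 0.5111 -0.1848] [0.2   0.141] 89.4
wrist clip0 0.89 [256. 188.] [ 0.5076 -0.1725] [0.01  0.032] 8.2
wrist clip0 0.84 [278. 180.] [ 0.5    -0.1729] [0.003 0.031] 4.7
wrist clip0 0.57 [318. 242.] [ 0.4814 -0.1466] [0.012 0.065] 7.5
[ 0.4845 -0.1173  0.2   ] 0.023784763008952124
```

View pics/w6.png

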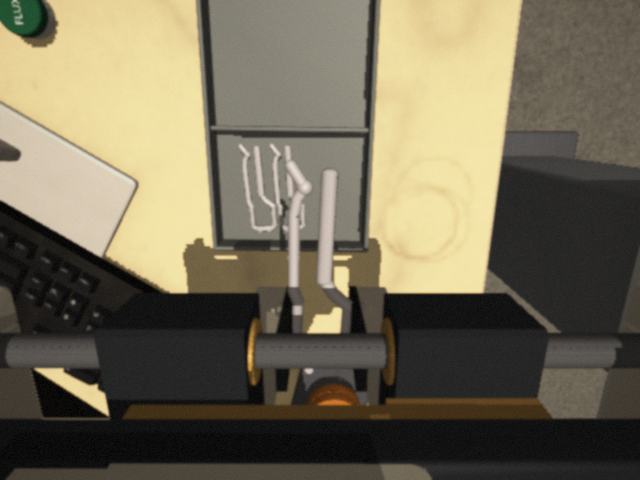

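Two clips lie side by side in the small compartment, around (260,190) to (290,180). The third clip is held over the free side.

Call:
jog_arm([
  [[0, 0, 6], 0, 1.5],
  [[0, 0, 6], 0, 1.5],
  [[0, 0, 4], 0, 1.5],
  [[0, 0, 1.5], 0, 1.5],
  [[0, 0, 1.0], 0, 1.5],
  [[0, 0, 0], 0, 1.5],
  [[0, 0, 0], 0, 3.1],
  [[0, 0, 0], 0, 3.1],
  [[0, 0, -4], 0, 3.1],
  [[0, 0, -5], 0, 4.5],
  [[0, 0, -6], 0, 4.5],
  [[0, 0, -6], 0, 4.5],
])

```text
time_s: 25.98
tcp_pos: [0.4843, -0.1173, 0.2283]
eef_rot: [-179.9, 0.0, -90.0]
contact_force: [0.9, 0.7, -0.5]
gripper_width: 0.0446
gripper_force: 0.0
```

Call:
jog_arm([
  [[-4.94, 0.27, 0], 0, 8.7],
  [[-4.94, 0.27, 0], 0, 8.7],
  [[-4.94, 0.27, 0], 0, 8.7],
  [[-4.94, 0.27, 0], 0, 8.7],
  [[0, 0, 0], 10.6, 8.7],
  [[0, 0, 0], 2.7, 8.7],
  [[0, 0, 0], 0, 8.7],
], newtons=15)

```text
time_s: 26.85
tcp_pos: [0.4738, 0.0805, 0.2261]
eef_rot: [-180.0, 0.0, -103.2]
contact_force: [0.1, -0.3, -0.2]
gripper_width: 0.087
gripper_force: 0.0
```

```bash
python3 wl.py w7; python3 - <<'E'
from h import *
c=capture("top")
up(c,(340,220,480,320),5,"t7")
r=regions_of(c,"tray")[0];q=rect(c,r["pixels"],.028);print(q)
E
```

```text
clip0 0.98 [200.  17.] [ 0.527  -0.0897] rect [ 0.5284 -0.0915] [0.019 0.025] 76.7
clip0 0.81 [230.  11.] [ 0.5038 -0.0883] rect [ 0.5049 -0.0891] [0.013 0.022] 76.7
clip0 0.44 [257.   2.] [ 0.4833 -0.0891] rect [ 0.4829 -0.0876] [0.006 0.019] 76.8
roll0 0.86 [330. 230.] [0.4701 0.0975] rect [0.4719 0.082 ] [0.056 0.054] 76.8
roll0 0.85 [320. 272.] [0.4881 0.1352] rect [0.49  0.156] [0.054 0.052] 76.9
roll0 0.6 [335. 378.] [0.5003 0.2538] rect [0.4945 0.2534] [0.021 0.01 ] 57.8
roll0 0.54 [305. 222.] [0.4904 0.085 ] rect [0.4899 0.0833] [0.002 0.008] 12.1
stand 0.74 [201.  17.] [ 0.5365 -0.1039] rect [ 0.5187 -0.0912] [0.042 0.151] 76.7
stand 0.71 [324. 258.] [0.4834 0.1335] rect [0.4843 0.1308] [0.177 0.081] 76.4
stand 0.36 [306. 376.] [0.535  0.2663] rect [0.5376 0.2656] [0.01  0.024] 5.9
((0.5110321640968323, -0.20358812808990479), (0.2398989051580429, 0.14053308963775635), 89.19646453857422)
```

View pics/w7.png

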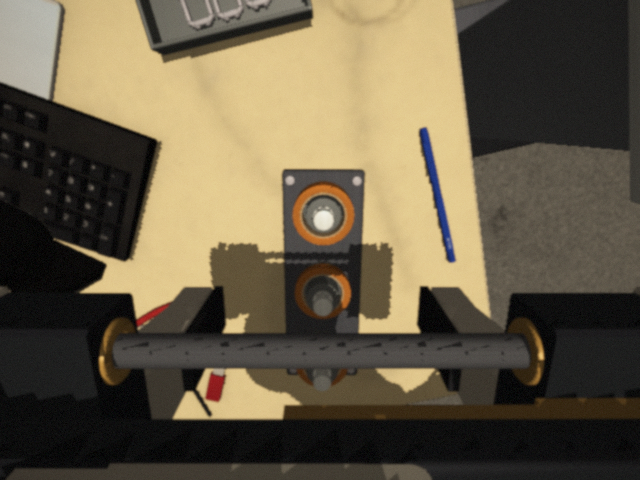

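The wrist view shows the two-roll stack on spindle0 at (323,213), centred between the open fingers. The three clips are in the tray at the top of the picture.

Call:
jog_arm([
  [[0, 0, 6], 0, 8.7],
  [[0, 0, 6], 0, 8.7],
  [[0, 0, 5], 0, 8.7],
  [[0, 0, 2], 0, 8.7],
  [[0, 0, 1.3], 0, 8.7],
  [[0, 0, 0], 0, 8.7],
  [[0, 0, 0], 0, 4],
  [[0, 0, 0], 0, 4],
  [[0, 0, 0], 0, 4],
  [[0, 0, 0], 0, 4],
  [[0, 0, 0], 0, 4],
])

```text
time_s: 28.52
tcp_pos: [0.474, 0.0804, 0.0229]
eef_rot: [-180.0, 0.0, -103.3]
contact_force: [-0.2, 0.4, 4.4]
gripper_width: 0.0533
gripper_force: 15.0
```

Call:
jog_arm([
  [[0, 0, -1], 0, 4],
  [[0, 0, -2], 0, 4],
  [[0, 0, -2], 0, 4],
  [[0, 0, -2], 0, 4],
  [[0, 0, -4], 0, 4],
  [[0, 0, -6], 0, 4],
  [[0, 0, 0], -10.6, 4],
  [[0, 0, 0], -2.7, 4],
  [[0, 0, 0], 0, 4],
], newtons=25)

```text
time_s: 29.65
tcp_pos: [0.4737, 0.0802, 0.1931]
eef_rot: [-180.0, 0.0, -90.0]
contact_force: [0.3, -0.4, 0.5]
gripper_width: 0.0529
gripper_force: 25.0
```

```bash
python3 wl.py w8; python3 tr.py w8b|head -1
```

```text
roll0 0.9 [261. 387.] [0.5306 0.24  ] rect [0.5308 0.239 ] [0.012 0.037] 4.3
roll0 0.72 [325. 264.] [0.4709 0.1165] rect [0.4719 0.1219] [0.032 0.099] 87.9
roll0 0.58 [323. 315.] [0.4722 0.1652] rect [0.4729 0.1638] [0.042 0.016] 74.7
roll0 0.56 [320. 291.] [0.4752 0.1421] rect [0.4738 0.1484] [0.128 0.067] 0.1
stand 0.93 [313. 225.] [0.4816 0.0903] rect [0.477  0.1002] [0.113 0.079] 76.6
top 0.68 [ 0.5099 -0.2041] [0.242 0.143] 89.4
```

View pics/w8.png

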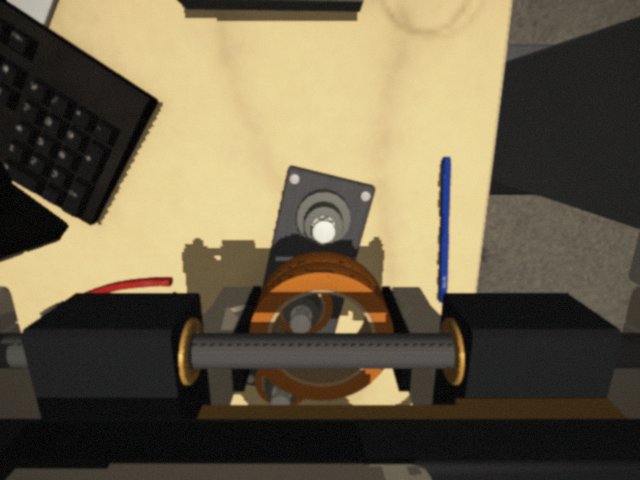

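Spindle0 is bare at (323,230). Both rolls are held level between the fingers around (320,325).

Call:
jog_arm([
  [[5.22, -0.53, 0], 0, 4],
  [[5.22, -0.53, 0], 0, 4],
  [[5.22, -0.53, 0], 0, 4],
  [[5.22, -0.53, 0], 0, 4],
  [[5.22, -0.53, 0], 0, 4],
  [[5.22, -0.53, 0], 0, 4],
  [[5.22, -0.53, 0], 0, 4],
  [[0, 0, 0], 0, 4],
])

```text
time_s: 31.1
tcp_pos: [0.5107, -0.2881, 0.1916]
eef_rot: [179.9, -0.0, -90.2]
contact_force: [0.3, -0.4, -0.7]
gripper_width: 0.0531
gripper_force: 25.0
```

```bash
python3 tr.py w9
```

```text
top 0.91 [ 0.4933 -0.2858] [0.107 0.062] 1.8
wrist tray 0.85 [323. 234.] [ 0.5097 -0.2733] [0.103 0.14 ] 89.6
wrist clip0 0.7 [313. 325.] [ 0.5124 -0.2857] [0.006 0.003] 90.0
wrist clip0 0.66 [341. 323.] [ 0.5014 -0.2862] [0.002 0.006] 0.9
[ 0.5106 -0.2855  0.1919] 0.053398435309896505
```

Call:
jog_arm([
  [[0, 0, 6], 0, 4],
  [[0, 0, 6], 0, 4],
  [[0, 0, 4], 0, 4],
  [[0, 0, 1.4], 0, 4],
  [[0, 0, 1], 0, 4],
  [[0, 0, 0], 0, 4],
])

```text
time_s: 32.1
tcp_pos: [0.5118, -0.2849, 0.0093]
eef_rot: [-179.9, -0.0, -90.0]
contact_force: [-0.3, -0.2, 0.8]
gripper_width: 0.053
gripper_force: 25.0
```

Call:
jog_arm([
  [[0, 0, 0], 0, 6.8],
  [[0, 0, 0], 0, 6.8],
  [[0, 0, 0], 0, 6.8],
  [[0, 0, -2], 0, 6.8],
  [[0, 0, -5], 0, 6.8],
  [[0, 0, -6], 0, 8.7],
  [[0, 0, -6], 0, 8.7],
  [[0, 0, -2], 0, 8.7],
  [[0, 0, 0], 0, 8.7],
])

```text
time_s: 33.22
tcp_pos: [0.5119, -0.2853, 0.221]
eef_rot: [-179.7, -0.1, -90.0]
contact_force: [0.1, -0.6, -0.7]
gripper_width: 0.0871
gripper_force: 0.0
```

```bash
python3 wl.py w10
```

```text
clip0 0.65 [345. 318.] [ 0.4912 -0.1933] rect [ 0.4907 -0.1933] [0.005 0.024] 1.0
clip0 0.56 [319. 319.] [ 0.5152 -0.1921] rect [ 0.5135 -0.1916] [0.005 0.025] 0.2
clip0 0.55 [292. 322.] [ 0.5397 -0.1887] rect [ 0.5371 -0.1915] [0.006 0.026] 4.2
roll0 0.73 [326. 226.] [ 0.5092 -0.2755] rect [ 0.5119 -0.2897] [0.051 0.052] 0.1
roll0 0.46 [325. 228.] [ 0.5099 -0.2734] rect [ 0.5125 -0.2794] [0.011 0.03 ] 88.4
stand 0.59 [293. 323.] [ 0.5431 -0.1609] rect [ 0.541  -0.1651] [0.007 0.03 ] 4.2
```

View pics/w10.png

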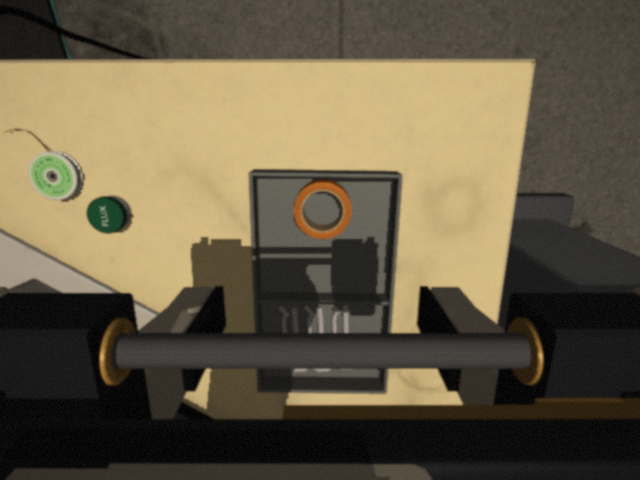

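The two rolls lie flat as a stack at (323,210) in the large compartment, and the clips are in the small one.

Call:
jog_arm([
  [[-5.54, 0.25, 0], 0, 8.7],
  [[-5.54, 0.25, 0], 0, 8.7],
  [[-5.54, 0.25, 0], 0, 8.7],
  [[-5.54, 0.25, 0], 0, 8.7],
  [[-5.54, 0.25, 0], 0, 8.7],
  [[-5.54, 0.25, 0], 0, 8.7],
  [[-5.54, 0.25, 0], 0, 8.7],
  [[-5.54, 0.25, 0], 0, 8.7],
  [[0, 0, 0], 10.6, 8.7],
  [[0, 0, 0], 2.7, 8.7],
  [[0, 0, 0], 0, 8.7],
], newtons=15)

```text
time_s: 34.8
tcp_pos: [0.4905, 0.1581, 0.2174]
eef_rot: [179.9, -0.1, -103.2]
contact_force: [0.2, 0.7, 0.3]
gripper_width: 0.0868
gripper_force: 0.0
```

```bash
python3 wl.py w11|grep roll; python3 tr.py w11b|head -1
```

```text
roll0 0.95 [319. 282.] [0.5071 0.2189] rect [0.5093 0.2333] [0.053 0.058] 2.6
roll0 0.58 [326. 192.] [0.4811 0.1384] rect [0.4909 0.1575] [0.053 0.053] 31.6
top 0.88 [ 0.5099 -0.205 ] [0.241 0.142] 89.3
```

Roll1 is centred under the tool, so I descend 19.6 cm.

Call:
jog_arm([
  [[0, 0, 6], 0, 8.7],
  [[0, 0, 6], 0, 8.7],
  [[0, 0, 5], 0, 8.7],
  [[0, 0, 1.6], 0, 8.7],
  [[0, 0, 1], 0, 8.7],
  [[0, 0, 0], 0, 8.7],
  [[0, 0, 0], 0, 4],
  [[0, 0, 0], 0, 4],
  [[0, 0, 0], 0, 4],
  [[0, 0, 0], 0, 4],
  [[0, 0, 0], 0, 4],
])

```text
time_s: 36.62
tcp_pos: [0.4911, 0.1582, 0.0228]
eef_rot: [-180.0, 0.0, -103.3]
contact_force: [-1.5, -0.5, 3.4]
gripper_width: 0.0531
gripper_force: 15.0
```

Call:
jog_arm([
  [[0, 0, -1], 0, 4],
  [[0, 0, -2], 0, 4],
  [[0, 0, -2], 0, 4],
  [[0, 0, -2], 0, 4],
  [[0, 0, -4], 0, 4],
  [[0, 0, -6], 0, 4],
  [[0, 0, 0], -10.6, 4],
  [[0, 0, 0], -2.7, 4],
  [[0, 0, 0], 0, 4],
], newtons=25)

```text
time_s: 37.75
tcp_pos: [0.4908, 0.158, 0.1931]
eef_rot: [-180.0, 0.0, -90.0]
contact_force: [0.4, 0.3, -0.1]
gripper_width: 0.0533
gripper_force: 25.0
```

Call:
jog_arm([
  [[5.47, -0.29, 0], 0, 4],
  [[5.47, -0.29, 0], 0, 4],
  [[5.47, -0.29, 0], 0, 4],
  [[5.47, -0.29, 0], 0, 4],
  [[5.47, -0.29, 0], 0, 4],
  [[5.47, -0.29, 0], 0, 4],
  [[5.47, -0.29, 0], 0, 4],
  [[0, 0, 0], 0, 4],
  [[0, 0, 0], 0, 4],
])

```text
time_s: 38.88
tcp_pos: [0.5109, -0.2249, 0.1923]
eef_rot: [180.0, 0.0, -90.1]
contact_force: [0.6, -0.1, -0.3]
gripper_width: 0.053
gripper_force: 25.0
```

```bash
python3 tr.py w12; python3 wl.py w12b|grep roll
```

```text
top 0.61 [ 0.4825 -0.1953] [0.083 0.094] 0.5
wrist tray 0.81 [322. 192.] [ 0.5108 -0.2404] [0.161 0.14 ] 89.5
wrist clip0 0.79 [340. 312.] [ 0.5016 -0.2313] [0.011 0.021] 1.8
wrist clip0 0.69 [296. 310.] [ 0.5229 -0.2299] [0.011 0.018] 6.9
wrist clip0 0.6 [320. 305.] [ 0.5129 -0.2319] [0.01  0.022] 9.2
[ 0.5113 -0.224   0.1926] 0.0530582875616139
roll0 0.76 [322. 160.] [ 0.5119 -0.2739] rect [ 0.5119 -0.2865] [0.051 0.05 ] 61.7
roll0 0.68 [319. 281.] [ 0.5137 -0.1718] rect [ 0.5117 -0.1598] [0.118 0.075] 0.2
roll0 0.54 [323. 192.] [ 0.5106 -0.2488] rect [ 0.5105 -0.2424] [0.157 0.134] 89.6
```

Call:
jog_arm([
  [[0, 0, 6], 0, 4],
  [[0, 0, 6], 0, 4],
  [[0, 0, 4], 0, 4],
  [[0, 0, 1.4], 0, 4],
  [[0, 0, 1], 0, 4],
  [[0, 0, 0], 0, 4],
  [[0, 0, 0], 0, 6.8],
  [[0, 0, 0], 0, 6.8],
  [[0, 0, 0], 0, 6.8],
  [[0, 0, -2], 0, 6.8],
  [[0, 0, -5], 0, 6.8],
  [[0, 0, -6], 0, 8.7],
])

```text
time_s: 40.83
tcp_pos: [0.5105, -0.2247, 0.1394]
eef_rot: [179.9, 0.0, -90.0]
contact_force: [2.3, -0.1, 0.1]
gripper_width: 0.0736
gripper_force: 0.0
```

Call:
jog_arm([
  [[0, 0, -6], 0, 8.7],
  [[0, 0, -2], 0, 8.7],
  [[0, 0, 0], 0, 8.7],
])

```text
time_s: 41.2
tcp_pos: [0.5122, -0.2249, 0.2209]
eef_rot: [-179.7, -0.0, -90.0]
contact_force: [0.8, 0.3, -1.8]
gripper_width: 0.0867
gripper_force: 0.0
```

```bash
python3 wl.py w13|grep roll
```

```text
roll0 0.93 [306. 142.] [ 0.5267 -0.2882] rect [ 0.5124 -0.2865] [0.052 0.051] 0.1
roll0 0.74 [313. 222.] [ 0.5204 -0.2185] rect [ 0.5127 -0.2313] [0.049 0.05 ] 19.4
roll0 0.66 [293. 292.] [ 0.5397 -0.1503] rect [ 0.5391 -0.1533] [0.023 0.074] 7.5
```

Call:
jog_arm([
  [[-5.76, 0.03, 0], 0, 8.7],
  [[-5.76, 0.03, 0], 0, 8.7],
  [[-5.76, 0.03, 0], 0, 8.7],
  [[-5.76, 0.03, 0], 0, 8.7],
  [[-5.76, 0.03, 0], 0, 8.7],
  [[-5.76, 0.03, 0], 0, 8.7],
  [[-5.76, 0.03, 0], 0, 8.7],
  [[-5.76, 0.03, 0], 0, 8.7],
  [[0, 0, 0], 10.6, 8.7],
  [[0, 0, 0], 2.7, 8.7],
  [[0, 0, 0], 0, 8.7],
], newtons=15)

```text
time_s: 42.78
tcp_pos: [0.5084, 0.236, 0.2172]
eef_rot: [179.9, -0.1, -103.2]
contact_force: [-0.7, -0.6, 0.3]
gripper_width: 0.087
gripper_force: 0.0
```

```bash
python3 wl.py w14|grep roll; python3 tr.py w14b|head -1
```

```text
top 0.98 [ 0.5109 -0.2043] [0.239 0.14 ] 89.4
```

```bash
sed 's/<.3/<.05/' wl.py>wl2.py; python3 wl2.py w14c; python3 - <<'E'
from h import *
for n in("top","side"):
    c=capture(n)
    for r in regions_of(c,"roll0")[:5]:print(n,r["confidence"],np.round(r["pixel"]),np.round(onz(c,r["pixel"],.042),3))
E
```

```text
roll0 0.65 [319. 104.] [0.4894 0.1452] rect [0.493  0.1667] [0.194 0.074] 76.7
roll0 0.61 [312. 196.] [0.5127 0.2173] rect [0.5096 0.2353] [0.054 0.052] 76.8
stand 0.9 [323. 107.] [0.4868 0.1471] rect [0.4932 0.1667] [0.21  0.081] 76.5
top 0.79 [219. 268.] [0.505 0.218 0.042]
top 0.63 [409. 273.] [ 0.508 -0.202  0.042]
top 0.63 [453. 269.] [ 0.519 -0.299  0.042]
side 0.71 [370. 199.] [ 0.488 -0.192  0.042]
side 0.57 [251. 335.] [0.495 0.251 0.042]
side 0.52 [379. 191.] [ 0.483 -0.23   0.042]
side 0.51 [373. 179.] [ 0.518 -0.27   0.042]
side 0.45 [360. 209.] [ 0.493 -0.148  0.042]
```

Roll2 is there, centred at (0.5096, 0.2353).

Call:
jog_arm([
  [[0, 0, 6], 0, 8.7],
  [[0, 0, 6], 0, 8.7],
  [[0, 0, 5], 0, 8.7],
  [[0, 0, 1.6], 0, 8.7],
  [[0, 0, 1], 0, 8.7],
  [[0, 0, 0], 0, 8.7],
  [[0, 0, 0], 0, 4],
  [[0, 0, 0], 0, 4],
  [[0, 0, 0], 0, 4],
  [[0, 0, 0], 0, 4],
  [[0, 0, 0], 0, 4],
])

```text
time_s: 45.0
tcp_pos: [0.509, 0.2361, 0.0228]
eef_rot: [-180.0, 0.0, -103.3]
contact_force: [-1.4, -0.6, 2.8]
gripper_width: 0.0533
gripper_force: 15.0
```

Call:
jog_arm([
  [[0, 0, -1], 0, 4],
  [[0, 0, -2], 0, 4],
  [[0, 0, -2], 0, 4],
  [[0, 0, -2], 0, 4],
  [[0, 0, -4], 0, 4],
  [[0, 0, -6], 0, 4],
  [[0, 0, 0], -10.6, 4],
  [[0, 0, 0], -2.7, 4],
  [[0, 0, 0], 0, 4],
], newtons=25)

```text
time_s: 46.12
tcp_pos: [0.5087, 0.236, 0.1931]
eef_rot: [-180.0, 0.0, -90.0]
contact_force: [-0.6, 0.9, -1.1]
gripper_width: 0.0531
gripper_force: 25.0
```

Call:
jog_arm([
  [[5.76, -0.03, 0], 0, 4],
  [[5.76, -0.03, 0], 0, 4],
  [[5.76, -0.03, 0], 0, 4],
  [[5.76, -0.03, 0], 0, 4],
  [[5.76, -0.03, 0], 0, 4],
  [[5.76, -0.03, 0], 0, 4],
  [[5.76, -0.03, 0], 0, 4],
  [[5.76, -0.03, 0], 0, 4],
  [[0, 0, 0], 0, 4],
  [[0, 0, 0], 0, 4],
])

```text
time_s: 47.38
tcp_pos: [0.511, -0.225, 0.1923]
eef_rot: [180.0, 0.0, -90.1]
contact_force: [0.4, 0.0, -0.4]
gripper_width: 0.0527
gripper_force: 25.0
```

```bash
python3 tr.py w15; python3 wl.py w15b|grep roll
```

```text
top 0.74 [ 0.4813 -0.1952] [0.081 0.094] 1.0
wrist tray 0.79 [324. 195.] [ 0.5107 -0.2404] [0.161 0.14 ] 89.8
wrist clip0 0.9 [293. 310.] [ 0.5231 -0.2298] [0.01  0.019] 9.7
wrist clip0 0.86 [318. 308.] [ 0.5128 -0.2318] [0.01  0.022] 7.2
wrist clip0 0.8 [351. 304.] [ 0.5015 -0.2317] [0.01 0.02] 1.8
[ 0.5114 -0.2239  0.1926] 0.05312037236048651
roll0 0.65 [322. 230.] [ 0.5116 -0.2172] rect [ 0.5123 -0.2318] [0.05 0.05] 27.4
roll0 0.61 [322. 282.] [ 0.5115 -0.1707] rect [ 0.5116 -0.1598] [0.117 0.075] 0.2
```

Call:
jog_arm([
  [[0, 0, 6], 0, 4],
  [[0, 0, 6], 0, 4],
  [[0, 0, 3], 0, 4],
  [[0, 0, 1.3], 0, 4],
  [[0, 0, 0.9], 0, 4],
  [[0, 0, 0], 0, 4],
  [[0, 0, 0], 0, 6.8],
  [[0, 0, 0], 0, 6.8],
  [[0, 0, 0], 0, 6.8],
  [[0, 0, -2], 0, 6.8],
  [[0, 0, -5], 0, 6.8],
  [[0, 0, -6], 0, 8.7],
])

```text
time_s: 49.32
tcp_pos: [0.5105, -0.2247, 0.1514]
eef_rot: [179.9, 0.0, -90.0]
contact_force: [1.5, 0.1, 0.2]
gripper_width: 0.0733
gripper_force: 0.0
```

Call:
jog_arm([
  [[0, 0, -6], 0, 8.7],
  [[0, 0, -2], 0, 8.7],
  [[0, 0, 0], 0, 8.7],
  [[-6, 0, 0], 0, 8.7],
  [[-6, 0, 0], 0, 8.7],
  [[-6, 0, 0], 0, 8.7],
  [[-6, 0, 0], 0, 8.7],
  [[-6, 0, 0], 0, 8.7],
  [[-6, 0, 0], 0, 8.7],
  [[0, 0, 0], 0, 8.7],
])

```text
time_s: 50.58
tcp_pos: [0.5105, 0.1385, 0.2289]
eef_rot: [179.9, -0.1, -89.7]
contact_force: [-0.5, -0.6, -0.2]
gripper_width: 0.087
gripper_force: 0.0
```

```bash
python3 - <<'E'
from h import *
a=capture("top")["pixels"][220:330,180:480];b=capture("side")["pixels"][160:390,200:430]
a=cv2.resize(a,(800,293),interpolation=cv2.INTER_CUBIC);b=cv2.resize(b,(306,306))
c=capture("side")["pixels"][160:250,300:420];c=cv2.resize(c,(408,306),interpolation=cv2.INTER_CUBIC)
row=np.zeros((306,800,3),np.uint8);row[:,:306]=b;row[:,320:728]=c
cv2.imwrite("pics/fin.png",np.vstack([a,row]))
c=capture("top")
for t,z in(("tray",.028),("eraser",.012),("pencil_pen",.01),("flush_cutters",.014),("roll0",.028)):
    for r in regions_of(c,t)[:2]:
        q=rect(c,r["pixels"],z);print(t,round(r["confidence"],2),np.round(q[0],3),np.round(q[1],3),round(q[2],1))
E
```

```text
tray 0.89 [ 0.511 -0.203] [0.144 0.239] 0.1
eraser 0.64 [0.367 0.221] [0.021 0.043] 23.4
pencil_pen 0.72 [0.36  0.097] [0.008 0.132] 3.5
flush_cutters 0.6 [0.711 0.168] [0.063 0.03 ] 2.5
flush_cutters 0.16 [ 0.511 -0.206] [0.244 0.144] 89.4
roll0 0.75 [ 0.512 -0.289] [0.052 0.054] 1.8
roll0 0.55 [ 0.515 -0.227] [0.047 0.052] 1.8
```

View pics/fin.png

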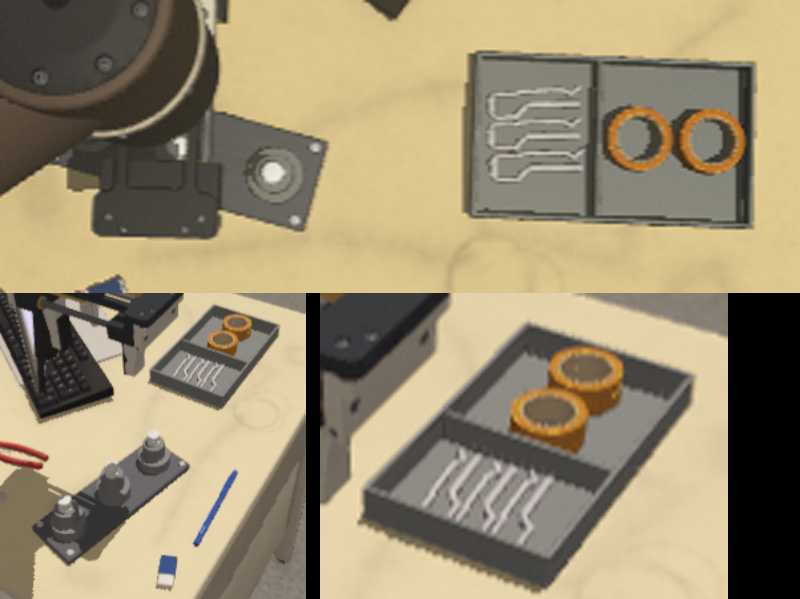

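The final picture shows three bare spindles, three clips flat in the small compartment and two flat stacks of two rolls in the large one. The eraser, pen and cutters look where they started, and the arm is clear.

```bash
python3 -c "
from plant import *
print(close_job())"
```

```text
the job is handed in; nothing more can be done
None
```

The stand is stripped: all three clips lie flat in the tray's small compartment, all four rolls lie flat in the large one as two stacks of two, and the job was handed in at about 51 s; I saw no sign that the tray, eraser, pen or cutters had moved.

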